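# Close the spectrophotometer's sample hood and start the reading

### The arm

A 6-joint arm with a two-finger parallel gripper is mounted at the origin on the work surface. World frame = base frame: x ahead of the robot, y to its left, z up, the work surface at z = 0. Lengths are in m, angles in rad, forces in N, time in s.
With the tool pointing down it reaches from about 0.3 to 0.85 m from the base axis. Payload 4.2 kg.
Tool frame: the origin (TCP) lies between the finger pads; the fingertips stand tip_reach ahead of it and the grasp point (between the pads) lies 2 mm behind it (tip_reach is the distance from the TCP to the fingertips, in m); x points along the fingers, y is the direction in which the jaws open and shut, and the axes are right-handed (so a half turn about x gives the same grasp; the last joint's range is limited). The gripper opens to 91 mm and grips with 3 to 60 N. Pads are 32 mm wide; open, the fingers measure 118 mm over their backs; the gripper's body (76 mm by 178 mm) begins 60 mm behind the grasp point.
Start: joints at [1.319, 0.32, 1.565, -0, 1.257, -0.02], TCP at [0.132, 0.56, 0.231] pointing down, gripper open.
Joint ranges: [-3.11, 3.11], [-0.84, 2.01], [0.21, 2.61], [-1.34, 4.49], [0.05, 2.63], [-2.56, 2.56]. Speed limits (rad/s): [2.57, 2.57, 3.14, 3.14, 3.14, 3.14].

### API

Orientations are given as a rotation vector (axis times angle).
In Python, from rig import state, capture, finish_job, tip_reach gives the robot as it stands.
- The arm moves only by the shell command python3 -m jog 'ROWS'. ROWS is JSON, a list of rows, each a list of 3 entries, a list of its own where there are three numbers: the shift along the world's x, y, z in m, then the turn, a rotation vector about the world's x, y, z in rad, then the finger opening in m, from 0 to 0.0912. A call has 1 to 10 rows; each row shifts and turns the pose as measured when the row begins; what a row does not reach is not made up. A row lasts 1/12 s, in which the tool goes at most 41.7 mm and 7.16 degrees, less where a joint would pass 70% of its speed; a pose out of reach is approached as far as the arm can. A call is refused whole if a number of a shift passes 0.0417 or a number of a turn 0.125, either way. A call with a gripper value outside its range is refused whole. The fingers move at their own pace and stop on an object; the grip force is fixed at half the most. Time passes only in rows, so rows that do not move let the fingers close. It gives the time, the measured TCP pose, the force and the opening at its end, in the units of the state.
- state(): the state, without advancing time (a new reading comes with each control period).
- capture(name): name is "scene" or "top" or "wrist"; returns a dict with "frame" (420x560x3 uint8, red, green, blue), "fovy" (degrees; the focal length in pixels is half the picture's height over the tangent of half this angle, whatever the lens; pixels are square), "cx", "cy" (the principal point, pixels), "R" (3x3) and "t" (3): a world point X has camera coordinates R X + t; the wrist camera has in their place "T_tool_cam" (4x4, takes a point from camera to tool coordinates, whose origin is the TCP and whose axes are the tool frame's). Camera axes: x right, y down, z forward; pixel columns grow to the right and rows downward; lengths in m; the calibration is good to about 2 mm. The wrist camera is an equidistant fisheye: a pixel r from the principal point sees the ray r / f radians off the axis. A picture is of the moment at which its call begins: read the wrist's pose just before it. There is no depth.
- finish_job(): hands the job in, once; it reports no verdict.
The state is a dict: "clock": time; "joint_pos": joint angles; "qvel": joint speeds; "effort": joint torques, N m; "tcp_pos": TCP position; "ee_rot": TCP orientation; "force": force on the tool from outside, world axes, zero at the start; "torque": the same for the moment, N m; "width": finger opening in m.
Only numpy, scipy, OpenCV 4.12 (cv2) and the standard library are available. Lean on these libraries where they do the work, as an engineer would, in place of code of your own. Each camera call takes 0.05 s, during which the arm holds its last target.

### The job

A sample is already in the spectrophotometer, but its blue sliding hood has been left open. With the fingertips gently push the hood fully shut over the sample well, then press the green start button right down and let it spring back. Do not press the red stop button, do not pick anything up, and leave the sample cell, the vial and everything else on the bench standing where it is.

Things in the scene. Friction and masses are not known exactly. Their poses are not given: they have to be found in the camera images.
- spectro: White bench instrument, fixed, 280 mm deep (its x), 420 mm wide (its y), flat deck 120 mm above the bench. Origin at the centre of its underside; buttons towards its -x, z up; turned up to 17 degrees either way. Sample well 100 x 100 mm, 60 mm deep, centred at x 30, y 70 mm. A 22 mm high lamp housing runs along the back edge (x 108 to 140 mm). Display and rails rise 3 mm at most.
- hood (a joint): How far the blue hood is open, m: 0 fully shut over the well (hard stop), at most 0.12. The hood is a block 130 x 130 mm, 30 mm high, that slides on the deck along the instrument's y only: towards +y it shuts. It cannot be lifted, has about 2.5 N of friction, no spring, and stays where left. Shut, its middle is at x 30, y 70 mm of the instrument.
- hood_push (a point): Middle of the hood's trailing end, the upright face with the yellow bar that looks to the instrument's -y, 15 mm above the deck; moves with the hood. The face is 130 mm long (along the instrument's x), 30 mm high. Push here towards the instrument's +y. At least 95 mm of free flat deck lies before this face at the start.
- start (a joint): Travel of the green start button in m: 0 up, 0.006 fully down. Spring return; fully down takes 5 N.
- start_top (a point): Centre of the top of the green start button, 28 mm across, in a low black housing on the front of the deck, at (-95, 30) mm in the instrument's x, y; press straight down.
- stop (a joint): Travel of the red stop button in m: 0 up, 0.006 fully down. Not to be pressed.
- stop_top (a point): Centre of the top of the red stop button, same form as the green one, 85 mm from it towards the instrument's +y.
- cuvette: The sample cell, a yellowish block 12 x 12 x 44 mm standing in a small holder on the floor of the well, its top 16 mm below the deck. Origin at the centre of its underside. Leave alone.
- vial: Small amber vial with a white cap, 24 mm across, 45 mm tall, standing loose on the deck's front corner near (-90, -165) mm in the instrument's x, y. Origin at the centre of its underside. Leave alone.
- flask: Green-glass conical flask with stopper, 82 mm across, 132 mm tall, on the bench. Origin at the centre of its underside. Leave alone.
- reagent: Amber reagent bottle with black cap, 66 mm across, 150 mm tall, on the bench. Origin under its centre. Leave alone.
- washbottle: White wash bottle with a bent spout, 64 mm across, 168 mm tall, on the bench. Origin under its centre. Leave alone.
- jar: Clear jar with a yellow lid, 68 mm across, 75 mm tall, on the bench. Origin under its centre. Leave alone.
- tray: Small white open tray, 90 x 90 x 20 mm, on the bench. Origin under its centre. Leave alone.
- strip: Glass strip 160 x 35 x 4 mm lying on the bench. Origin under its centre. Leave alone.

How it is judged:
On the way, in this order (a step that is already met when the one before it is completed fails the run):
1. the hood is pushed fully shut (value of joint hood below 0.003 m), for 0.2 s.
2. the green start button is pressed down, with the hood shut (value of joint start above 0.004 m and value of joint hood below 0.004 m), for 0.1 s.
At the end, for the whole second after the job is handed in: The hood is shut to within 4 mm, both buttons are up again (within 1.5 mm), the sample cell stands in the well and everything else stands where it was (vial within 15 mm, the rest within 20 mm) (value of joint hood below 0.004 m and value of joint each of start, stop below 0.0015 m and horizontal distance between cuvette and spectro below 0.09 m and not (distance of vial from where it was at the start of the episode above 0.015 m or distance of any of flask, reagent, washbottle, jar, tray, strip from where it was at the start of the episode above 0.02 m)); the robot touches nothing.
It fails at once if the start button is pressed while the hood is open (value of joint start above 0.003 m and value of joint hood above 0.008 m).
It fails at once if the red stop button is pressed (value of joint stop above 0.002 m).
It fails at once if the hood is slammed (faster than 0.4 m/s) (velocity of joint hood below -0.4 m/s).
It fails at once if the sample cell is moved more than 8 mm or lifted (distance of cuvette from where it was at the start of the episode above 0.008 m).
It fails at once if the vial or another thing on the bench is moved or lifted (vial more than 15 mm, the rest more than 20 mm) (distance of vial from where it was at the start of the episode above 0.015 m or distance of any of flask, reagent, washbottle, jar, tray, strip from where it was at the start of the episode above 0.02 m).
It also fails if it takes over 42 s, if anything falls off the work surface, if the arm or the gripper's body presses on something with over 40 N, if the wrist force passes 120 N, or if a joint passes its speed limit or range.

## Working session

There is one attempt and no reset: what is moved stays moved. The work goes in short steps, Python scripts to look and compute and a shell command to move; the robot and the scene stay as the last step left them, time stands still between calls to the robot, and variables do not carry over. Pictures are saved under pics/ and viewed, and the job is handed in when it is done.

```bash
mkdir -p pics; python3 - <<'E'
from rig import state,capture,tip_reach
import cv2
print(state(),tip_reach)
for n in("scene","top","wrist"):
    c=capture(n);cv2.imwrite(f"pics/{n}0.png",c["frame"][:,:,::-1])
    print(n,{k:v for k,v in c.items() if k!="frame"})
E
```

```text
{'clock': 0.0, 'joint_pos': array([ 1.31894855e+00,  3.20258278e-01,  1.56570887e+00, -1.74140095e-05,
        1.25739816e+00, -1.99655518e-02]), 'qvel': array([-4.47994780e-04, -4.67665469e-04, -4.09454654e-04,  9.35802029e-04,
        1.66734602e-03,  1.88972627e-05]), 'effort': array([-6.46136250e-04, -4.12449074e+01, -2.31977373e+01,  7.24931387e-02,
        4.57885384e-02, -1.95845582e-04]), 'tcp_pos': array([0.13200218, 0.55913376, 0.23012799]), 'ee_rot': array([ 0.18066377,  1.56334298, -0.18343125]), 'force': array([-0.12682453, -0.2613556 ,  0.16082719]), 'torque': array([-0.02239153, -0.00963125, -0.0290275 ]), 'width': 0.09097037432082018} 0.017
scene {'fovy': 48.88569427212956, 'cx': 289.38060567013235, 'cy': 205.15156546569148, 'R': array([[ 0.681487  ,  0.73174336,  0.01127478],
       [ 0.45446244, -0.41107368, -0.79024194],
       [-0.57361953,  0.54366357, -0.61269124]]), 't': array([-0.32968778, -0.12254488,  1.51933716])}
top {'fovy': 43.204606698718486, 'cx': 276.0236995605111, 'cy': 212.40171045449384, 'R': array([[-0.02289391, -0.99971481,  0.00679415],
       [-0.98681849,  0.02150852, -0.16039529],
       [ 0.16020342, -0.01037667, -0.98702948]]), 't': array([0.0114724 , 0.48964972, 1.39823366])}
wrist {'fovy': 65.70646984690485, 'cx': 281.23157958959587, 'cy': 207.4639008204442, 'T_tool_cam': array([[ 2.90455122e-04, -2.54816284e-01,  9.66989440e-01,
        -1.53999682e-01],
       [ 9.99999748e-01,  7.00679052e-04, -1.15730960e-04,
         1.02019843e-04],
       [-6.48059111e-04,  9.66989230e-01,  2.54816423e-01,
        -7.16033513e-02],
       [ 0.00000000e+00,  0.00000000e+00,  0.00000000e+00,
         1.00000000e+00]])}
```

View pics/scene0.png

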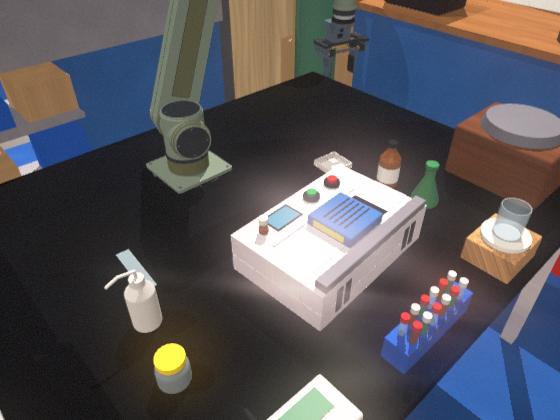

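View pics/top0.png

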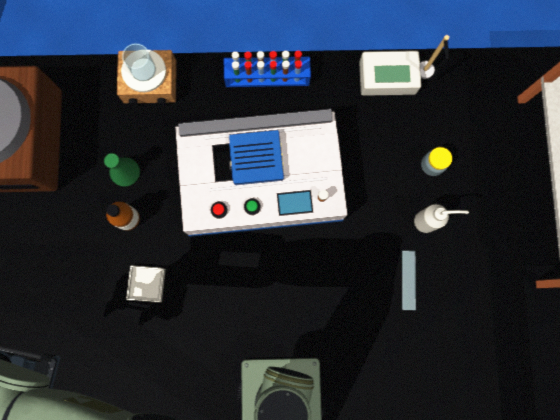

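View pics/wrist0.png

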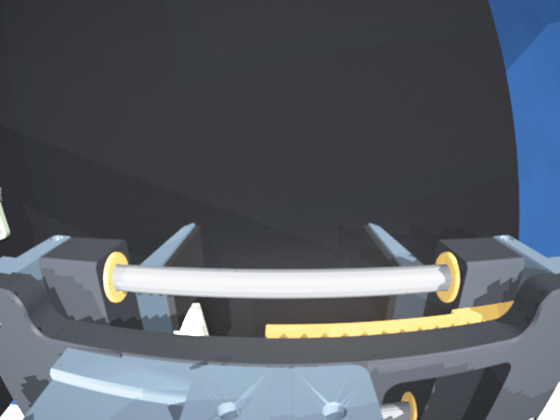

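Top view: the instrument spans px (178..345, 112..235). Red is at (219,210), green at (252,206), hood at (231..283, 131..184), vial at (323,195). I'll zoom in for precision.

```bash
cat > h.py <<'E'
import numpy as np
def ray(c,u,v,z):
    f=210/np.tan(np.radians(c["fovy"]/2)); d=np.array([(u-c["cx"])/f,(v-c["cy"])/f,1])
    R=np.array(c["R"]);o=-R.T@c["t"];d=R.T@d
    return o+d*(z-o[2])/d[2]
def proj(c,X):
    f=210/np.tan(np.radians(c["fovy"]/2)); p=np.array(c["R"])@X+c["t"]
    return f*p[0]/p[2]+c["cx"],f*p[1]/p[2]+c["cy"]
E
python3 - <<'E'
import cv2
a=cv2.imread("pics/top0.png")[100:245,165:360]
cv2.imwrite("pics/z.png",cv2.resize(a,None,fx=4,fy=4,interpolation=cv2.INTER_CUBIC))
a=cv2.imread("pics/scene0.png")[160:320,225:435]
cv2.imwrite("pics/zs.png",cv2.resize(a,None,fx=3.7,fy=3.7,interpolation=cv2.INTER_CUBIC))
E
```

```text
(no output)
```

View pics/z.png

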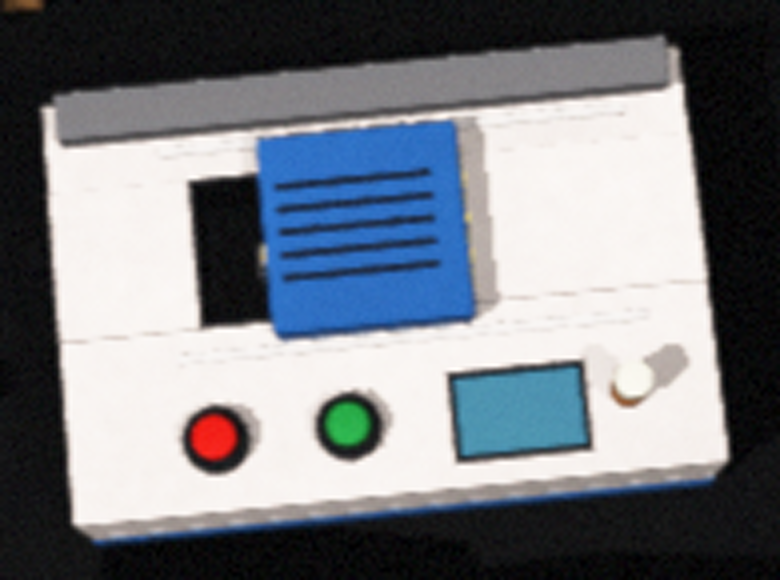

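View pics/zs.png

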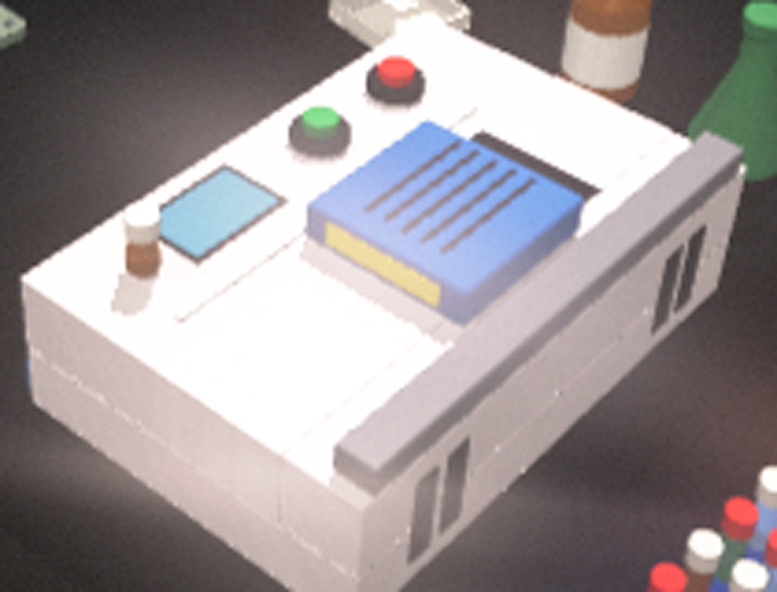

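```bash
cat > fit.py <<'E'
import numpy as np
from scipy.optimize import least_squares
from rig import capture
from h import *
T=capture("top");S=capture("scene")
tp=lambda x,y:(165+(x+.5)/4-.5,100+(y+.5)/4-.5)
sp=lambda x,y:(225+(x+.5)/3.7-.5,160+(y+.5)/3.7-.5)
A=[(T,tp(43,105),(140,210,120)),(T,tp(73,523),(-140,210,120)),(T,tp(728,465),(-140,-210,120)),
(S,sp(24,283),(-140,-210,120)),
]
h=lambda a,b:(30+a*65,b*65+70,150)
H=[(T,tp(258,138),h(1,1)),(T,tp(456,122),h(1,-1)),(T,tp(473,318),h(-1,-1)),(T,tp(278,337),h(-1,1)),
(S,sp(427,122),h(-1,1)),(S,sp(583,200),h(1,1)),(S,sp(462,294),h(1,-1)),(S,sp(310,205),h(-1,-1))]
B=[(T,tp(347,425),(-95,30)),(T,tp(214,438),(-95,115)),(S,sp(320,117),(-95,30)),(S,sp(396,70),(-95,115))]
def W(p,l):
    c,s=np.cos(p[2]),np.sin(p[2]);x,y,z=np.array(l)/1000
    return np.array([p[0]+c*x-s*y,p[1]+s*x+c*y,z])
def res(p):
    r=[]
    for c,q,l in A: r+=list(np.subtract(proj(c,W(p,l)),q))
    for c,q,l in H: r+=list(np.subtract(proj(c,W(p,(l[0],l[1]-p[3]*1000,l[2]))),q))
    for c,q,l in B: r+=list(np.subtract(proj(c,W(p,(*l,p[4]*1000))),q))
    return np.array(r)
s=least_squares(res,[.5,0,0,.06,.135],loss="soft_l1");p=s.x
print(p.round(4));print(res(p).reshape(-1,2).round(1).tolist())
print("yawdeg",np.degrees(p[2]))
print("push",W(p,(30,5-p[3]*1000,135)),"shut",W(p,(30,5,135)),"start",W(p,(-95,30,p[4]*1000)),"stop",W(p,(-95,115,p[4]*1000)),"vial",W(p,(-90,-165,120)))
E
python3 fit.py
```

```text
[0.5895 0.0409 0.0745 0.0637 0.1386]
[[-0.2, -0.4], [-0.3, 0.5], [0.0, -0.7], [-2.4, -2.0], [-0.8, -0.6], [0.3, -1.2], [1.1, -1.0], [-1.5, -0.9], [-0.8, -1.8], [0.1, -0.8], [-0.0, 0.4], [-3.0, -0.9], [-0.1, -0.3], [-0.4, -0.4], [-0.6, 0.5], [-0.5, -0.3]]
yawdeg 4.266422605969405
push [ 0.62382205 -0.01546255  0.135     ] shut [0.61908165 0.0480808  0.135     ] start [0.49256818 0.06371223 0.13855063] stop [0.48624466 0.14847669 0.13855063] vial [ 0.51206122 -0.13037543  0.12      ]
```

```bash
python3 - <<'E'
from rig import state
from scipy.spatial.transform import Rotation as R
print(R.from_rotvec(state()["ee_rot"]).as_matrix().round(3))
E
python3 -m jog '[[[0.01,-0.02,0.02],[0,0,0],0.0],[[0.02,-0.035,0.02],[0,0,0],0.0],[[0.025,-0.035,0],[0,0,0],0.0],[[0.025,-0.035,0],[0,0,0],0.0],[[0.025,-0.035,0],[0,0,0],0.0]]'
```

```text
[[-0.     0.23   0.973]
 [-0.001  0.973 -0.23 ]
 [-1.    -0.001 -0.   ]]
clock: 0.67
tcp_pos: [0.2338, 0.4028, 0.269]
ee_rot: [0.172, 1.565, -0.173]
force: [1.1, 0.0, 0.1]
width: 0.0607
```

```bash
python3 -m jog '[[[0.025,-0.03,0],[0,0,0.1],0.0],[[0.025,-0.03,0],[0,0,0.1],0.0],[[0.025,-0.03,0],[0,0,0.1],0.0],[[0.025,-0.03,0],[0,0,0],0.0],[[0.025,-0.03,0],[0,0,0],0.0],[[0.025,-0.03,0],[0,0,0],0.0],[[0.025,-0.03,0],[0,0,0],0.0],[[0.025,-0.03,0],[0,0,0],0.0],[[0.025,-0.03,0],[0,0,0],0.0],[[0.025,-0.03,0],[0,0,0],0.0]]'
python3 -m jog '[[[0.025,-0.03,0],[0,0,0],0.0],[[0.025,-0.03,0],[0,0,0],0.0],[[0.025,-0.03,0],[0,0,0],0.0],[[0.02,-0.025,0],[0,0,0],0.0],[[0,0,0],[0,0,0],0.0]]'
```

```text
clock: 1.5
tcp_pos: [0.4877, 0.0886, 0.2709]
ee_rot: [-0.065, 1.566, 0.069]
force: [-0.2, 0.8, 0.6]
width: 0.0003
clock: 1.92
tcp_pos: [0.5898, -0.0396, 0.2697]
ee_rot: [-0.061, 1.564, 0.061]
force: [0.6, -0.1, -0.2]
width: 0.0006
```

```bash
python3 -m jog '[[[0.019,-0.012,0],[0,0,0],0.0],[[0.019,-0.012,-0.02],[0,0,0],0.0],[[0,0,-0.03],[0,0,0],0.0],[[0,0,-0.03],[0,0,0],0.0],[[0,0,0],[0,0,0],0.0]]'
python3 - <<'E'
from rig import capture
import cv2
for n,r in (("top",(100,245,165,360)),("scene",(130,290,225,435)),("wrist",None)):
    a=capture(n)["frame"][:,:,::-1].copy()
    if r: a=cv2.resize(a[r[0]:r[1],r[2]:r[3]],None,fx=3.7,fy=3.7,interpolation=cv2.INTER_CUBIC)
    cv2.imwrite(f"pics/{n}1.png",a)
E
```

```text
clock: 2.33
tcp_pos: [0.63, -0.0664, 0.1877]
ee_rot: [-0.056, 1.561, 0.058]
force: [-1.0, -0.5, -1.0]
width: 0.0002
```

View pics/scene1.png

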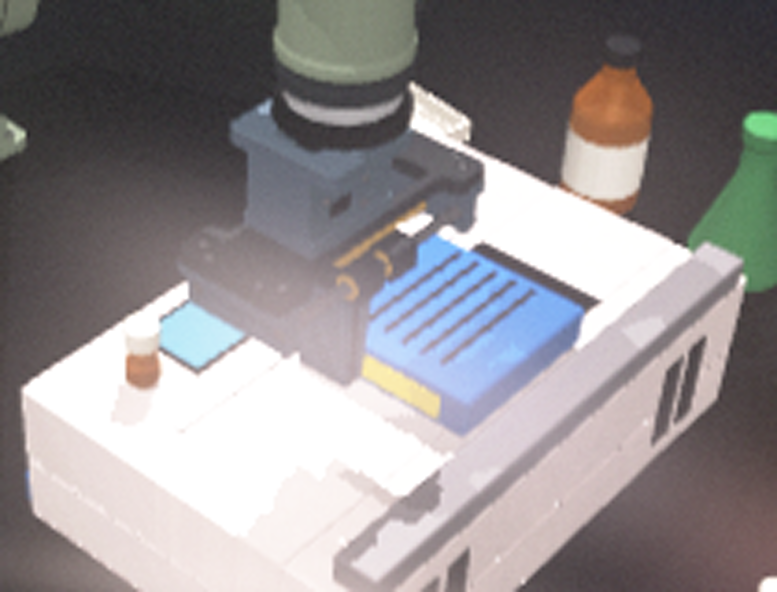

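View pics/wrist1.png

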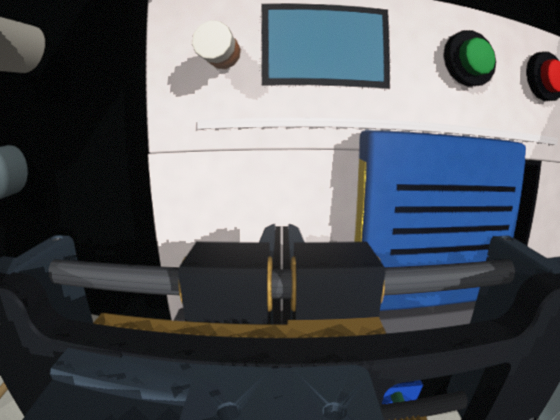

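Wrist view: the closed fingertips are at px (282,230), over free deck. The yellow-bar face is at col ~362, to their +y side. The vial at (215,45) is well clear. I'll descend.

```bash
python3 -m jog '[[[-0.002,0,-0.02],[0,0,0],0.0],[[0,0,-0.012],[0,0,0],0.0],[[0,0,-0.006],[0,0,0],0.0],[[0,0,-0.002],[0,0,0],0.0],[[0,0,0],[0,0,0],0.0]]'
python3 -m jog '[[[-0.0007,0.01,0],[0,0,0],0.0],[[-0.0007,0.01,0],[0,0,0],0.0],[[-0.0005,0.007,0],[0,0,0],0.0],[[0,0.003,0],[0,0,0],0.0]]'
```

```text
clock: 2.9
tcp_pos: [0.6369, -0.0651, 0.1671]
ee_rot: [-0.062, 1.527, 0.056]
force: [-0.8, 0.2, 0.8]
width: 0.0004
clock: 3.23
tcp_pos: [0.6367, -0.0325, 0.1718]
ee_rot: [-0.062, 1.52, 0.055]
force: [-0.1, -0.4, 0.1]
width: 0.0008
```

Height isn't reached and the tool is tilting. I'll check the joints against their ranges.

```bash
python3 - <<'E'
from rig import state
from scipy.spatial.transform import Rotation as R
s=state();print(s["joint_pos"].round(3),s["tcp_pos"],s["force"],s["effort"].round(1))
print(R.from_rotvec(s["ee_rot"]).as_matrix().round(3))
E
```

```text
[-7.000e-02  4.330e-01  1.543e+00  1.000e-03  1.115e+00 -1.716e+00] [ 0.63670865 -0.03250687  0.1718115 ] [-0.07700887 -0.41049186  0.133664  ] [ -0.4 -46.5 -22.5  -0.   -0.1  -0. ]
[[ 0.05  -0.075  0.996]
 [-0.002  0.997  0.075]
 [-0.999 -0.006  0.05 ]]
```

```bash
python3 -m jog '[[[-0.004,-0.02,0],[0,0.025,0],0.0],[[-0.005,-0.015,0],[0,0.025,0],0.0],[[0,0,0],[0,0,0],0.0],[[0,0,0],[0,0,0],0.0]]'
python3 -m jog '[[[0,0,-0.01],[0,0,0],0.0],[[0,0,-0.01],[0,0,0],0.0],[[0,0,0],[0,0,0],0.0]]'
```

```text
clock: 3.57
tcp_pos: [0.6281, -0.0637, 0.1734]
ee_rot: [-0.064, 1.569, 0.062]
force: [-0.5, 0.2, 0.4]
width: 0.0007
clock: 3.82
tcp_pos: [0.6284, -0.0618, 0.152]
ee_rot: [-0.064, 1.566, 0.063]
force: [-1.0, -0.3, -0.5]
width: 0.0004
```

```bash
python3 -m jog '[[[0,0,-0.005],[0,0,0],0.0],[[0,0,0],[0,0,0],0.0],[[-0.001,0.01,0],[0,0,0],0.0],[[-0.001,0.01,0],[0,0,0],0.0],[[0,0.006,0],[0,0,0],0.0]]'
python3 -m jog '[[[0,0.006,0],[0,0,0],0.0],[[-0.001,0.006,0],[0,0,0],0.0],[[0,0.006,0],[0,0,0],0.0]]'
```

```text
clock: 4.23
tcp_pos: [0.6253, -0.0332, 0.1444]
ee_rot: [-0.063, 1.569, 0.063]
force: [-0.2, 0.7, -1.0]
width: 0.0005
clock: 4.48
tcp_pos: [0.6243, -0.0134, 0.1449]
ee_rot: [-0.067, 1.568, 0.062]
force: [-1.2, -3.3, -0.2]
width: 0.0004
```

In contact (−3.3 N, the hood's friction). I'll keep pushing gently.

```bash
python3 -m jog '[[[-0.001,0.008,0],[0,0,0],0.0],[[0,0.008,0],[0,0,0],0.0],[[-0.001,0.008,0],[0,0,0],0.0],[[0,0.006,0],[0,0,0],0.0]]'
python3 -m jog '[[[0,0.005,0],[0,0,0],0.0],[[-0.001,0.005,0],[0,0,0],0.0],[[0,0.004,0],[0,0,0],0.0]]'
```

```text
clock: 4.82
tcp_pos: [0.6217, 0.018, 0.145]
ee_rot: [-0.07, 1.569, 0.06]
force: [-1.1, -3.0, -0.1]
width: 0.0004
clock: 5.07
tcp_pos: [0.6203, 0.0341, 0.1451]
ee_rot: [-0.071, 1.569, 0.06]
force: [-1.9, -3.9, 1.4]
width: 0.0004
```

```bash
python3 -m jog '[[[0,0.003,0],[0,0,0],0.0],[[0,0.003,0],[0,0,0],0.0]]'
python3 -m jog '[[[0,0.003,0],[0,0,0],0.0],[[0,0.003,0],[0,0,0],0.0]]'
```

```text
clock: 5.23
tcp_pos: [0.6199, 0.0394, 0.1451]
ee_rot: [-0.075, 1.57, 0.059]
force: [-0.3, -14.3, 0.4]
width: 0.0004
clock: 5.4
tcp_pos: [0.6199, 0.0393, 0.1453]
ee_rot: [-0.088, 1.571, 0.05]
force: [-0.6, -11.4, -0.2]
width: 0.0008
```

Hard stop: the force rose to 14 N with no further travel. I'll hold briefly, back off, lift and look.

```bash
python3 -m jog '[[[0,0.003,0],[0,0,0],0.0],[[0,0.003,0],[0,0,0],0.0],[[0,0.002,0],[0,0,0],0.0]]'
python3 -m jog '[[[0,-0.01,0],[0,0,0],0.0],[[0,-0.015,0.005],[0,0,0],0.0],[[0,0,0.03],[0,0,0],0.0],[[0,0,0.03],[0,0,0],0.0],[[0,0,0],[0,0,0],0.0]]'
python3 - <<'E'
from rig import capture,state
from scipy.spatial.transform import Rotation as R
import cv2
print(R.from_rotvec(state()["ee_rot"]).as_matrix().round(3))
for n,r in (("scene",(130,290,225,435)),("wrist",None)):
    a=capture(n)["frame"][:,:,::-1].copy()
    if r: a=cv2.resize(a[r[0]:r[1],r[2]:r[3]],None,fx=3.7,fy=3.7,interpolation=cv2.INTER_CUBIC)
    cv2.imwrite(f"pics/{n}2.png",a)
E
```

```text
clock: 5.65
tcp_pos: [0.6199, 0.0392, 0.1455]
ee_rot: [-0.1, 1.572, 0.038]
force: [0.0, -6.3, -0.2]
width: 0.0007
clock: 6.07
tcp_pos: [0.6195, 0.0127, 0.2121]
ee_rot: [-0.094, 1.574, 0.042]
force: [0.7, -0.1, 0.5]
width: 0.0006
[[-0.003 -0.086  0.996]
 [-0.033  0.996  0.086]
 [-0.999 -0.033 -0.006]]
```

View pics/scene2.png

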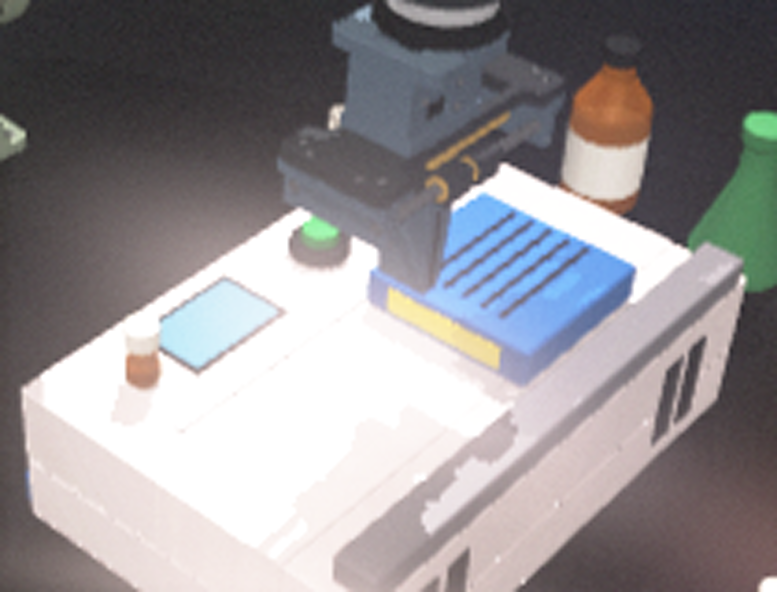

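View pics/wrist2.png

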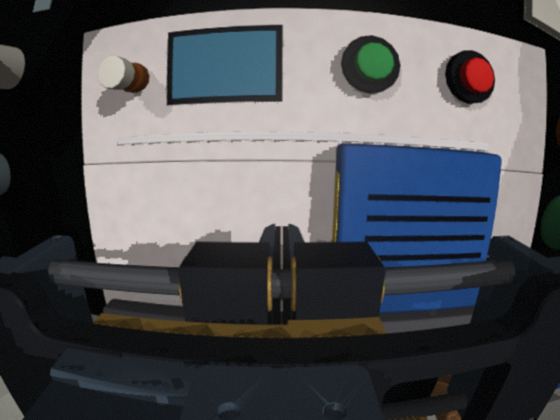

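```bash
python3 -m jog '[[[-0.025,0.01,0],[0.033,0,0],0.0],[[-0.025,0.01,0],[0,0,0],0.0],[[-0.025,0.01,0],[0,0,0],0.0],[[-0.025,0.01,0],[0,0,0],0.0],[[-0.02,0.008,0],[0,0,0],0.0],[[0,0,0],[0,0,0],0.0],[[0,0,0],[0,0,0],0.0]]'
python3 - <<'E'
from rig import capture,state
from scipy.spatial.transform import Rotation as R
import cv2
from fit import W,proj,S,T,h
print(R.from_rotvec(state()["ee_rot"]).as_matrix().round(3))
p=[.5895,.0409,.0745]
for n,c,r in (("scene",S,(130,290,225,435)),("top",T,(100,245,165,360))):
    a=c["frame"][:,:,::-1].copy()
    a=cv2.resize(a[r[0]:r[1],r[2]:r[3]],None,fx=3.7,fy=3.7,interpolation=cv2.INTER_CUBIC)
    for i in(1,-1):
      for j in (1,-1):
        u,v=proj(c,W(p,h(i,j)));cv2.circle(a,(int((u+.5-r[2])*3.7),int((v+.5-r[0])*3.7)),3,(0,255,255),-1)
    cv2.imwrite(f"pics/{n}3.png",a)
E
```

```text
clock: 6.75
tcp_pos: [0.4885, 0.0611, 0.199]
ee_rot: [-0.061, 1.593, 0.07]
force: [0.6, -0.4, 0.5]
width: 0.0004
[0.5895 0.0409 0.0745 0.0637 0.1386]
[[-0.2, -0.4], [-0.3, 0.5], [0.0, -0.7], [-2.4, -2.0], [-0.8, -0.6], [0.3, -1.2], [1.1, -1.0], [-1.5, -0.9], [-0.8, -1.8], [0.1, -0.8], [-0.0, 0.4], [-3.0, -0.9], [-0.1, -0.3], [-0.4, -0.4], [-0.6, 0.5], [-0.5, -0.3]]
yawdeg 4.266422605969405
push [ 0.62382205 -0.01546255  0.135     ] shut [0.61908165 0.0480808  0.135     ] start [0.49256818 0.06371223 0.13855063] stop [0.48624466 0.14847669 0.13855063] vial [ 0.51206122 -0.13037543  0.12      ]
[[-0.023 -0.082  0.996]
 [ 0.005  0.997  0.083]
 [-1.     0.007 -0.023]]
```

View pics/scene3.png

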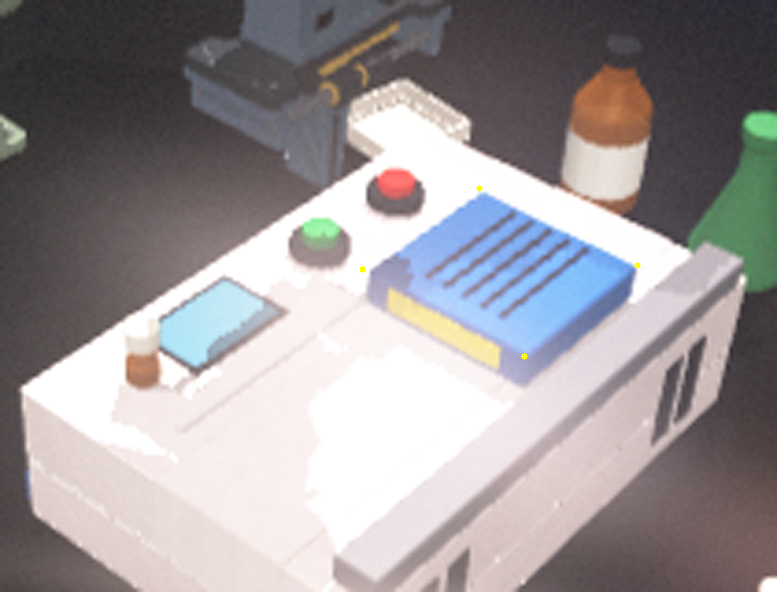

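View pics/top3.png

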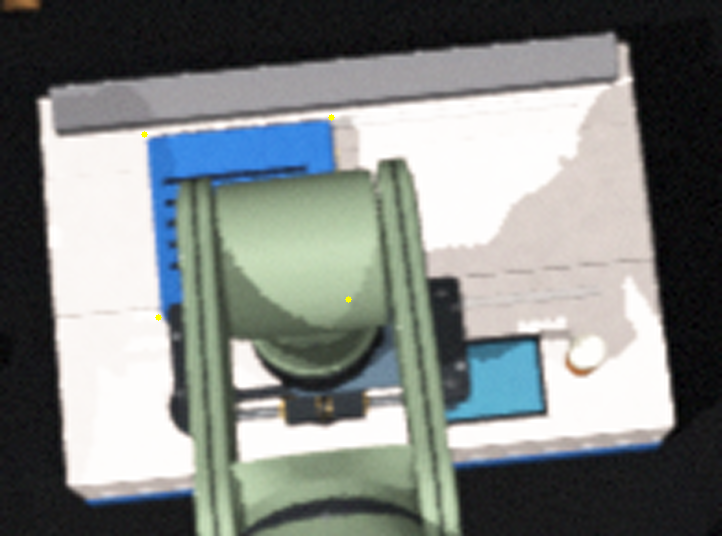

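```bash
python3 -m jog '[[[0.003,0.002,0],[0,-0.023,0],0.0],[[0,0,-0.01],[0,0,0],0.0],[[0,0,-0.01],[0,0,0],0.0],[[0,0,0],[0,0,0],0.0],[[0,0,0],[0,0,0],0.0]]'
python3 - <<'E'
from rig import capture,state
from scipy.spatial.transform import Rotation as R
import cv2
from h import *
s=state();M=R.from_rotvec(s["ee_rot"]).as_matrix();tip=s["tcp_pos"]+.017*M[:,0];print(M[:,0],tip)
for n,r in (("scene",(130,250,225,365)),("wrist",None)):
    c=capture(n);a=c["frame"][:,:,::-1].copy()
    if r:
      k=5;a=cv2.resize(a[r[0]:r[1],r[2]:r[3]],None,fx=k,fy=k,interpolation=cv2.INTER_CUBIC)
      for X in(tip,np.array([.4926,.0637,.1386])):
        u,v=proj(c,X);cv2.circle(a,(int((u+.5-r[2])*k),int((v+.5-r[0])*k)),3,(0,255,255),-1)
    cv2.imwrite(f"pics/{n}4.png",a)
E
```

```text
clock: 7.27
tcp_pos: [0.4989, 0.0613, 0.1776]
ee_rot: [-0.059, 1.565, 0.067]
force: [0.9, -0.6, 0.1]
width: 0.0006
[ 0.00418661  0.00519426 -0.99997775] [0.49897141 0.06141417 0.1606124 ]
```

View pics/scene4.png

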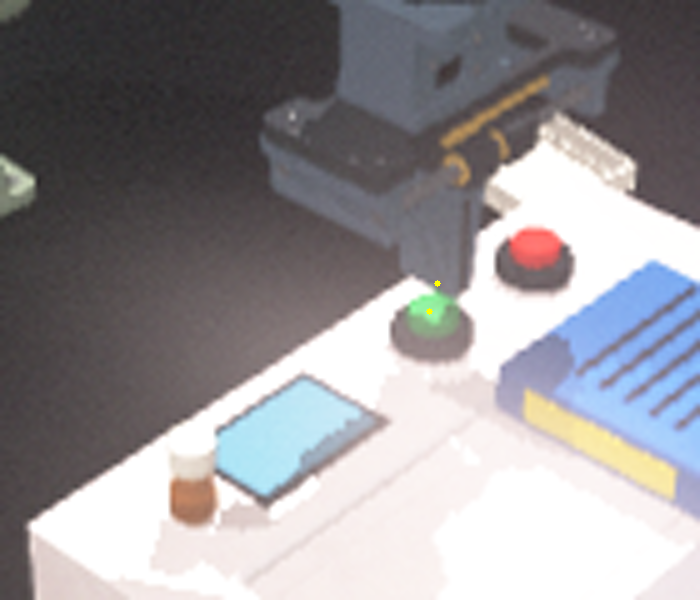

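View pics/wrist4.png

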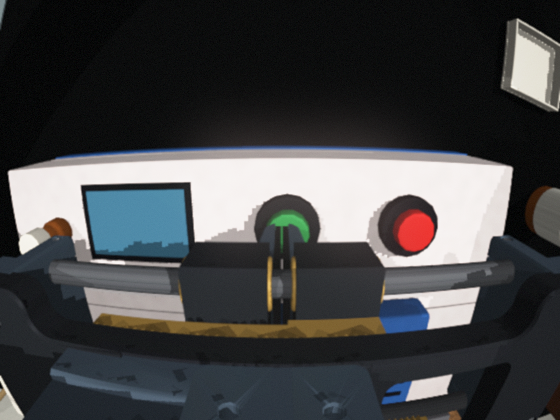

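The tip and button projections (437,283) and (430,312) agree with the picture. The tip is about 6 mm too far in +x and 2 mm short in y. I'll correct and descend.

```bash
python3 -m jog '[[[-0.006,0.002,0],[0,0,0],0.0],[[0,0,0],[0,0,0],0.0],[[0,0,-0.006],[0,0,0],0.0],[[0,0,-0.006],[0,0,0],0.0],[[0,0,0],[0,0,0],0.0]]'
```

```text
clock: 7.78
tcp_pos: [0.4935, 0.0635, 0.1664]
ee_rot: [-0.058, 1.562, 0.067]
force: [-0.4, -0.7, 0.6]
width: 0.0006
```

```bash
python3 -m jog '[[[0,0,-0.003],[0,0,0],0.0],[[0,0,-0.003],[0,0,0],0.0],[[0,0,0],[0,0,0],0.0]]'
```

```text
clock: 8.03
tcp_pos: [0.4932, 0.0636, 0.1594]
ee_rot: [-0.058, 1.563, 0.067]
force: [0.1, -0.0, 0.7]
width: 0.0005
```

```bash
python3 -m jog '[[[0,0,-0.003],[0,0,0],0.0],[[0,0,-0.003],[0,0,0],0.0]]'; python3 -m jog '[[[0,0,-0.003],[0,0,0],0.0],[[0,0,-0.002],[0,0,0],0.0]]'
```

```text
clock: 8.2
tcp_pos: [0.4934, 0.0636, 0.1538]
ee_rot: [-0.058, 1.562, 0.067]
force: [-1.6, -0.4, 4.1]
width: 0.0004
clock: 8.37
tcp_pos: [0.4935, 0.0636, 0.1531]
ee_rot: [-0.058, 1.561, 0.067]
force: [-6.0, -0.7, 16.9]
width: 0.0003
```

```bash
python3 -m jog '[[[0,0,-0.002],[0,0,0],0.0],[[0,0,-0.001],[0,0,0],0.0]]'; python3 - <<'E'
from rig import capture
import cv2
for n,r in (("scene",(150,230,260,365)),("wrist",(150,300,180,460))):
    a=capture(n)["frame"][:,:,::-1].copy()
    cv2.imwrite(f"pics/{n}5.png",cv2.resize(a[r[0]:r[1],r[2]:r[3]],None,fx=(7 if n=="scene" else 2.8),fy=(7 if n=="scene" else 2.8),interpolation=cv2.INTER_CUBIC))
E
```

```text
clock: 8.53
tcp_pos: [0.4934, 0.0636, 0.1534]
ee_rot: [-0.058, 1.559, 0.067]
force: [-2.1, -0.7, 4.6]
width: 0.0002
```

View pics/scene5.png

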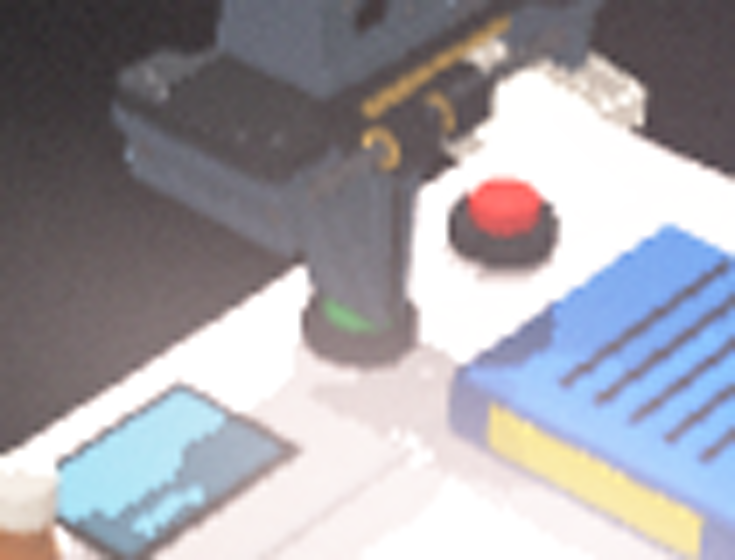

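View pics/wrist5.png

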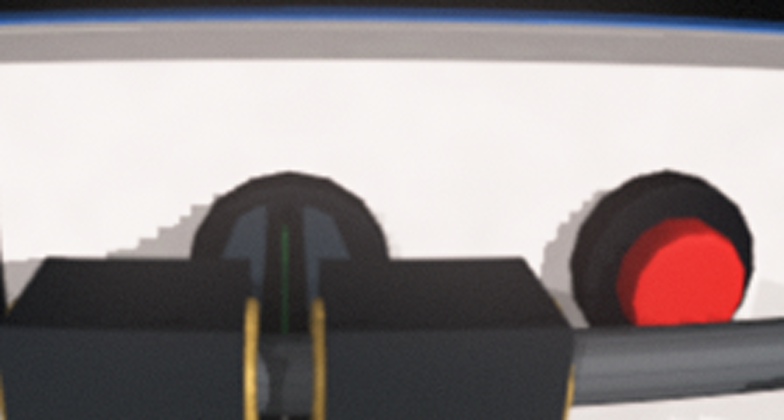

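The scene shows the green cap sunk to its housing rim, directly under the fingertips, with red untouched. I'll do one firm hold, then release upward.

```bash
python3 -m jog '[[[0,0,-0.003],[0,0,0],0.0],[[0,0,-0.003],[0,0,0],0.0],[[0,0,-0.002],[0,0,0],0.0]]'; python3 -m jog '[[[0,0,0.01],[0,0,0],0.0],[[0,0,0.02],[0,0,0],0.0],[[0,0,0.035],[0,0,0],0.0],[[0,0,0.035],[0,0,0],0.0],[[-0.03,0,0.02],[0,0,0],0.0],[[-0.035,0,0],[0,0,0],0.0],[[-0.035,0,0],[0,0,0],0.0],[[0,0,0],[0,0,0],0.0],[[0,0,0],[0,0,0],0.0]]'
python3 - <<'E'
from rig import capture,state
import cv2
print(state()["force"],abs(state()["qvel"]).max())
c=capture("top");cv2.imwrite("pics/top6.png",c["frame"][:,:,::-1])
a=capture("scene")["frame"][:,:,::-1];cv2.imwrite("pics/scene6.png",cv2.resize(a[130:290,225:435],None,fx=3.7,fy=3.7,interpolation=cv2.INTER_CUBIC))
E
```

```text
clock: 8.88
tcp_pos: [0.4934, 0.0636, 0.1532]
ee_rot: [-0.058, 1.555, 0.067]
force: [-4.3, 0.5, 10.2]
width: 0.0003
clock: 9.63
tcp_pos: [0.3912, 0.0635, 0.2784]
ee_rot: [-0.057, 1.549, 0.067]
force: [1.5, 0.7, -0.0]
width: 0.0002
[ 1.48829426  0.69137624 -0.02903703] 0.056899635694949324
```

View pics/scene6.png

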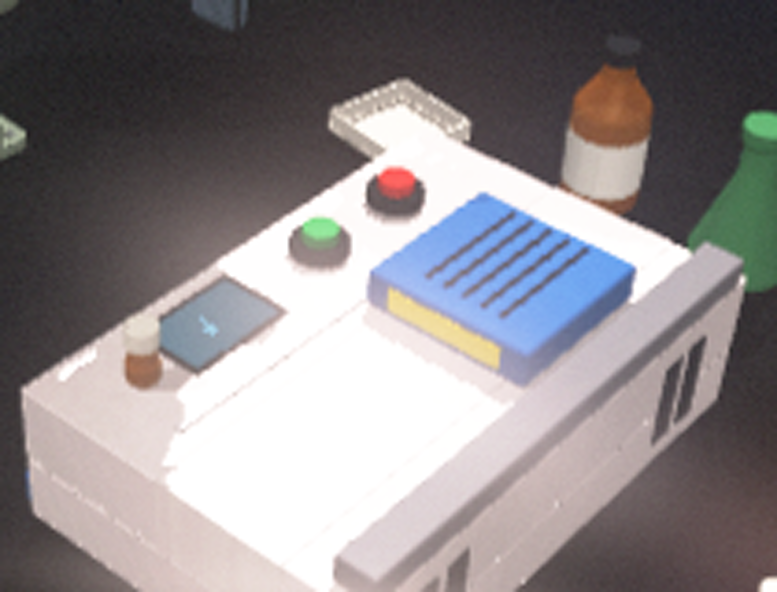

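View pics/top6.png

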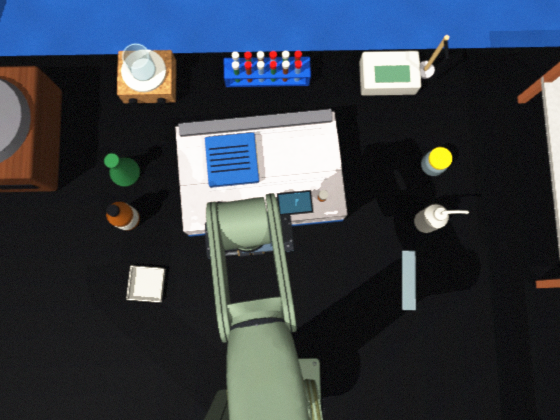

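Both buttons are up again, the hood covers the well, and the vial and bench items sit at the same pixels as before. Handing in.

```bash
python3 -m jog '[[[0,0,0],[0,0,0],0.0],[[0,0,0],[0,0,0],0.0]]'; python3 -c "from rig import finish_job;print(finish_job())"
```

```text
clock: 9.9
tcp_pos: [0.3933, 0.0635, 0.2774]
ee_rot: [-0.057, 1.551, 0.067]
force: [0.6, 0.6, 0.5]
width: 0.0004
the job is handed in; nothing more can be done
None
```

The hood is shut and the green start button has been pressed and released; I handed the job in at 9.9 s of the 42 s limit, and no verdict was reported.

- **Hood:** I pushed it shut with the closed fingertips at about 0.1 m/s or less, against about 3 N. At the end the force rose to 14 N with no further travel, which is the hard stop. The final pictures show the hood over the well, where the fitted pose puts it when shut, to about 1–3 pixels.
- **Start button:** I pressed it to its stop (up to 17 N, then held at about 10 N), and the picture showed the cap sunk to its rim. After I lifted away, it was up again.
- **Everything else:** The red button was not touched. The vial and the bench items appear at the same pixels as at the start, and the arm ended clear with the force near zero. The sample cell is hidden under the hood, so I could not see it at the end, but nothing went into the well.

**Disagreements:**
- My first descent in front of the hood stopped about 20 mm high with a 3° tilt. I noticed before contact, backed off and corrected it.
- The button bottomed about 3.5 mm higher than my camera estimate, so I relied on the force and the picture there.

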